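# Set the nail dryer's fan speed by clicks and switch it on

## Robot

A 7-joint arm with a two-finger parallel gripper is mounted at the origin on the work surface. World frame = base frame: x ahead of the robot, y to its left, z up, the work surface at z = 0. Lengths are in m, angles in rad, forces in N, time in s.
With the tool pointing down it reaches from about 0.4 to 0.75 m from the base axis. Payload 19.5 kg.
Tool frame: the origin (TCP) lies midway between the tips of the shut fingers; the grasp point (between the pads) lies 19 mm behind it (arm.pinch_z is the x of the grasp point in the tool frame, in m); x points along the fingers, z is the direction in which the jaws open and shut, and the axes are right-handed (so a half turn about x gives the same grasp; the last joint's range is limited). The gripper opens to 85 mm and grips with 20 to 120 N. Pads are 22 mm wide; open, the fingers measure 114 mm over their backs; the gripper's body (76 mm by 85 mm) begins 54 mm behind the grasp point. The pads swing forward as they close: fully open they stand 13 mm farther back than shut.
Start: joints at [1.295, 0.707, -0.028, 1.485, 0.022, 0.951, -0.075], TCP at [0.133, -0.559, 0.231] pointing down, gripper open.
Joint ranges: [-2.71, 2.71], [-0.32, 2.16], [-1.57, 1.52], [0, 2.45], [-1.46, 4.6], [0, 2.02], [-2.83, 2.83]. Speed limits (rad/s): [1.89, 1.89, 2.57, 2.57, 3.01, 3.01, 3.01].

## Interface

Orientations are given as a unit quaternion [w, x, y, z].
In Python, from rig import arm gives the robot as it stands.
- The arm moves only by the tool jog_arm, never from a script. Its arguments are lists of equal length, an entry for each row: "travel": the shift along the world's x, y, z in units of 30 mm (1.0 is 30 mm), a list of three; "spin": the turn about the world's z in degrees. A call has exactly 5 rows; each row shifts and turns the pose as measured when the row begins; what a row does not reach is not made up. A row lasts 1/12 s, in which the tool goes at most 41.7 mm and 7.16 degrees, less where a joint would pass 70% of its speed; a pose out of reach is approached as far as the arm can. A call is refused whole if a number of a shift passes 1 or a number of a turn 7.16, either way. A call with a gripper value outside its range is refused whole. "gripper" is the closure, from 0 (fully open) to 1 (shut), set as the call begins (left out, the last holds). The fingers move at their own pace and stop on an object; "newtons" is the grip in N (left out, the last holds). Time passes only in rows, so rows that do not move let the fingers close, or fill a call up. It gives the time, the measured TCP pose, the force and the opening at its end, in the units of the state.
- arm.observe(): the state, without advancing time (a new reading comes with each control period).
- arm.get_image(name): name is "side" or "top" or "wrist"; returns a dict with "frame" (480x640x3 uint8, red, green, blue), "fov_y" (degrees; the focal length in pixels is half the picture's height over the tangent of half this angle, whatever the lens; pixels are square), "cx", "cy" (the principal point, pixels), "R" (3x3) and "t" (3): a world point X has camera coordinates R X + t. Camera axes: x right, y down, z forward; pixel columns grow to the right and rows downward; lengths in m; the calibration is good to about 2 mm. A picture is of the moment at which its call begins. There is no depth.
- arm.finish_job(): hands the job in, once; it reports no verdict.
The state is a dict: "time": time; "joints": joint angles; "qd": joint speeds; "tau": joint torques, N m; "tcp_pos": TCP position; "tcp_rot": TCP orientation; "force": force on the tool from outside, world axes, zero at the start; "ft_torque": the same for the moment, N m; "gripper_width": finger opening in m.
Only numpy, scipy, OpenCV 4.12 (cv2) and the standard library are available. Lean on these libraries where they do the work, as an engineer would, in place of code of your own. Each camera call takes 0.05 s, during which the arm holds its last target.

## Task

Set the little nail dryer to its gentle speed and start it: turn its speed dial clockwise (seen from above) until it stops, then turn it back three clicks and let go of it. After that flip the toggle switch fully over to its other side, away from the edge it leans towards. Leave the bottles and the other things lying around where they are.

Things in the scene. Friction and masses are not known exactly. Their poses are not given: they have to be found in the camera images.
- dryer: nail dryer, fixed: an off-white flat box 190 (x) x 220 (y) x 40 mm high, with a round fan grille (104 mm across, top at 58 mm) on the far half of its top. Origin: centre of its underside; its -x edge is the front and faces the robot at yaw 0; z up. In its frame the dial's axis is at x -55, y -65 mm, the toggle's pivot at x -55, y +65 mm
- dial (a joint): angle of the speed dial (rad), counted from its clockwise stop: 0 at the stop, growing counter-clockwise as seen from above, to a second stop at 2.94. It has sprung notches (clicks) every 0.42 rad: 0, 0.42, 0.84, 1.26 ...; let go between two, it snaps to a nearby one. Takes about 0.05 N m to turn over a click
- dial_grip (a point): grip point on the dial's axis, 73 mm above the sill, 11 mm below the bar's top. The dial: a grey disc 44 mm across, its top 50 mm above the sill, with an upright bar grip 40 mm long and 12 mm thick on it. The point's x axis lies along the bar and turns with the dial; at the stop (joint 0) it is parallel to the dryer's x axis. A short black line marks the bar's -x end
- toggle (a joint): angle of the toggle switch (rad): 0 is off, leaning 26 degrees to the dryer's front (-x); 0.9 is fully over, leaning 26 degrees to the dryer's +x. It stays where it is left (stiff pivot); it takes about 1 N at the tip to move
- toggle_tip (a point): centre of the round 12 mm ball end of the toggle, a steel stick 9 mm thick whose ball centre is 34 mm from its pivot: 74 mm above the sill when off or on
- toggle_pivot (a point): pivot of the toggle, 43 mm above the sill, 3 mm above the box's top; axes parallel to the dryer's. The switch tips about its y axis, the ball moving from 15 mm at -x to 15 mm at +x of the pivot
- bottle_a: closed polish bottle of pink glass with a white cap, 32 mm across, 72 mm tall; stands at the dryer's right side; origin centre of its underside
- bottle_b: the second closed pink polish bottle, same size; stands at the dryer's left side; origin centre of its underside
- orange_stick: thin wooden orange stick, 115 mm long, 6 mm thick, lying across in front of the dryer; origin under its middle, x along it
- cream_jar: small closed round jar, 42 mm across, 34 mm tall, at the dryer's left; origin centre of its underside
- tray: round white enamel tray with a dark rim, 178 mm across, 10 mm high, on the far left; origin centre of its underside
- buffer: grey plastic buffer block 90 x 28 x 28 mm lying on the tray; origin centre of its underside
- nail_file: flat grey file 160 x 18 x 4 mm lying at the right; origin centre of its underside
- clipper: steel nail clipper 58 x 13 x 12 mm lying at the near left; origin centre of its underside

How it is judged:
By the outcome, as a careful person would: the job done as asked, in the order asked, and still so for the second after the job is handed in, with the robot touching nothing.
It also fails if it takes over 58 s, if anything falls off the work surface, if the arm or the gripper's body presses on something with over 40 N, if the wrist force passes 120 N, or if a joint passes its speed limit or range.

## Working session

There is one attempt and no reset: what is moved stays moved. The work goes in short steps, Python scripts to look and compute and a tool call to move; the robot and the scene stay as the last step left them, time stands still between calls to the robot, and variables do not carry over. Pictures are saved under pics/ and viewed, and the job is handed in when it is done.

Besides the shell and the picture viewer there is one more tool, called after "Request:" as a command line: name --pt "numbers of a row" for each row, then --argument value for the rest. jog_arm: Moves the arm, as the interface text tells. Its arguments: {"type":"object","properties":{"travel":{"type":"array","items":{"type":"array","items":{"type":"number"}}},"spin":{"type":"array","items":{"type":"number"}},"gripper":{"type":"number"},"newtons":{"type":"number"}},"required":["travel","spin"]}

```bash
mkdir -p pics; ls
cat > h.py <<'E'
import numpy as np, cv2
from rig import arm
def snap(n,f):
    im=arm.get_image(n); cv2.imwrite('pics/'+f,im['frame'][:,:,::-1]); return im
def cam(im):
    f=240/np.tan(np.radians(im['fov_y'])/2)
    return f,im['cx'],im['cy'],np.array(im['R']),np.array(im['t'])
def ray(im,u,v):
    f,cx,cy,R,t=cam(im); d=R.T@np.array([(u-cx)/f,(v-cy)/f,1]); return -R.T@t,d
def onz(im,u,v,z):
    o,d=ray(im,u,v); return o+d*(z-o[2])/d[2]
def proj(im,X):
    f,cx,cy,R,t=cam(im); c=R@np.array(X)+t; return cx+f*c[0]/c[2],cy+f*c[1]/c[2]
E
python3 - <<'E'
from h import *
for n in ['top','side','wrist']:
    im=snap(n,n+'0.png'); print(n,im['fov_y'],np.round(im['R'],3).tolist(),np.round(im['t'],3).tolist(),[k for k in im])
s=arm.observe(); print({k:np.round(v,3).tolist() for k,v in s.items()}); print(arm.pinch_z)
E
```

```text
pics
top 57.81272828172449 [[-0.01, -1.0, 0.004], [-0.994, 0.01, -0.106], [0.106, -0.005, -0.994]] [0.026, 0.504, 1.065] ['frame', 'fov_y', 'cx', 'cy', 'R', 't']
side 52.048675956240345 [[-0.978, -0.207, -0.007], [-0.114, 0.566, -0.817], [0.173, -0.798, -0.577]] [0.479, 0.109, 1.237] ['frame', 'fov_y', 'cx', 'cy', 'R', 't']
wrist 61.073926885857865 [[0.232, -0.973, -0.0], [-0.938, -0.223, 0.267], [-0.26, -0.062, -0.964]] [-0.576, -0.035, 0.379] ['frame', 'fov_y', 'cx', 'cy', 'R', 't']
{'time': 0.15, 'joints': [1.295, 0.707, -0.028, 1.485, 0.022, 0.951, -0.075], 'qd': [0.001, -0.002, 0.001, -0.001, 0.001, 0.002, -0.002], 'tau': [0.003, -88.33, 1.236, -23.619, 0.017, 0.005, 0.0], 'tcp_pos': [0.133, -0.559, 0.231], 'tcp_rot': [0.555, 0.438, 0.555, -0.438], 'force': [-0.026, -0.226, -0.201], 'ft_torque': [0.0, 0.017, 0.049], 'gripper_width': 0.086}
-0.0187
```

View pics/top0.png

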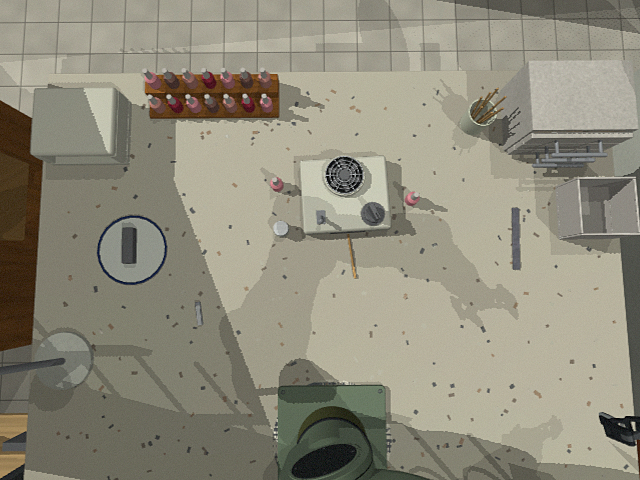

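View pics/side0.png

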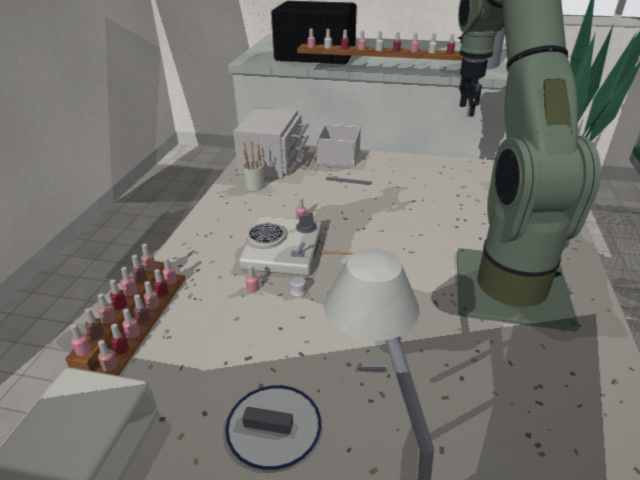

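The top view shows the dryer centred near (345,194), the dial near (373,213) and the toggle near (321,217). I'll zoom in and fit the box.

Run:
```python
from h import *
im=snap('top','top1.png'); F=im['frame']
c=F[145:245,290:430]; cv2.imwrite('pics/z1.png',cv2.resize(c[:,:,::-1],None,fx=5.5,fy=5.5,interpolation=cv2.INTER_CUBIC))
for uv in [(303,161),(386,155),(390,228),(305,234)]: print(onz(im,*uv,0.04).round(4))
print(proj(im,[.5,0,0.04]))
im=snap('side','side1.png');c=im['frame'][190:300,225:345]; cv2.imwrite('pics/z2.png',cv2.resize(c[:,:,::-1],None,fx=5.4,fy=5.4,interpolation=cv2.INTER_CUBIC))
```

```text
[0.6896 0.0645 0.04  ]
[ 0.7032 -0.1457  0.04  ]
[ 0.517  -0.1507  0.04  ]
[0.5041 0.0607 0.04  ]
(np.float64(329.4678918551707), np.float64(235.39087883694677))
```

View pics/z1.png

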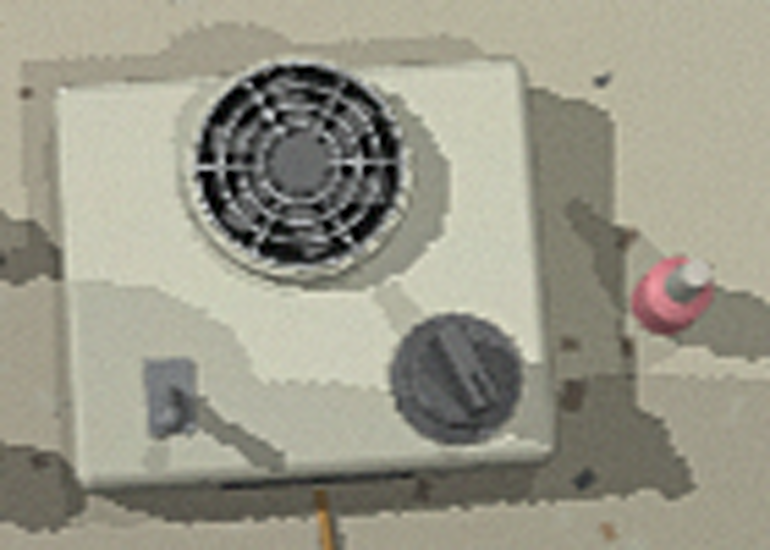

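View pics/z2.png

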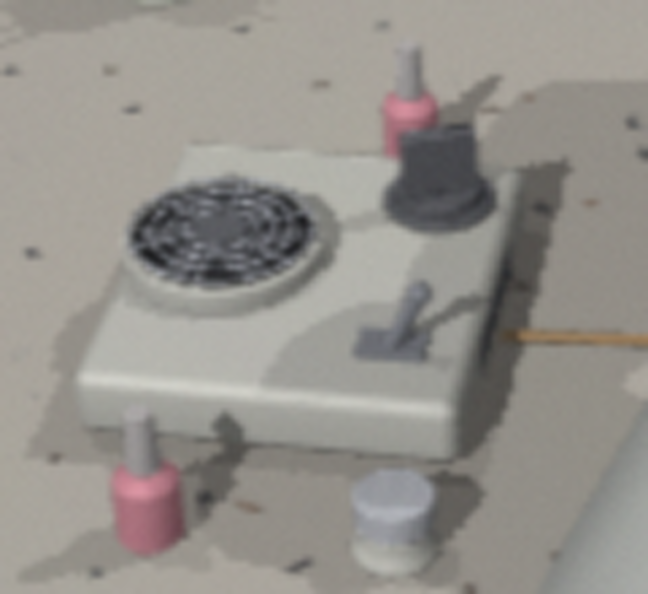

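Run:
```python
from h import *
from scipy.spatial.transform import Rotation as Ro
im=arm.get_image('top')
P=[onz(im,290+u/5.5,145+v/5.5,0.04)[:2] for u,v in [(60,90),(520,62),(550,455),(85,488)]]
P=np.array(P); print(P.round(4), P.mean(0), np.linalg.norm(P-np.roll(P,-1,0),axis=1))
ex=(P[0]+P[1]-P[2]-P[3]); ey=(P[0]+P[3]-P[1]-P[2])
y1=np.degrees(np.arctan2(ex[1],ex[0])); y2=np.degrees(np.arctan2(-ey[0],ey[1])); print(y1,y2)
# canonical box -> least squares pose
c=P.mean(0); th=np.radians((y1+y2)/2); R=np.array([[np.cos(th),-np.sin(th)],[np.sin(th),np.cos(th)]])
print('dial',c+R@[-.055,-.065],'tog',c+R@[-.055,.065], 'grille?',c)
print('dial disc', onz(im,290+456/5.5,145+378/5.5,0.048))
a=onz(im,290+450/5.5,145+328/5.5,0.084);b=onz(im,290+482/5.5,145+404/5.5,0.084)
print('bar',a,b,np.degrees(np.arctan2(a[1]-b[1],a[0]-b[0])),(a+b)/2)
print('ball', onz(im,290+177/5.5,145+400/5.5,0.074))
print('bottle cap', onz(im,290+697/5.5,145+272/5.5,0.072))
s=arm.observe(); q=s['tcp_rot']; M=Ro.from_quat([q[1],q[2],q[3],q[0]]).as_matrix(); print(M.round(3)); print('jaw yaw',np.degrees(np.arctan2(M[1,2],M[0,2])))
w=arm.get_image('wrist');_,_,_,Rw,tw=cam(w); print('cam pos rel tcp (tool)',M.T@(-Rw.T@tw-s['tcp_pos']))
```

```text
[[ 0.6887  0.0698]
 [ 0.6999 -0.1419]
 [ 0.5176 -0.1508]
 [ 0.5048  0.0595]] [ 0.60276164 -0.04084347] [0.21201477 0.18250172 0.21068546 0.18426198]
2.984079769607218 3.267311787126917
dial [ 0.55138769 -0.10874573] tog [0.54429923 0.02106087] grille? [ 0.60276164 -0.04084347]
dial disc [ 0.55201199 -0.10805532  0.048     ]
bar [ 0.56852059 -0.10142154  0.084     ] [ 0.53493421 -0.11456558  0.084     ] 21.372909850100157 [ 0.5517274  -0.10799356  0.084     ]
ball [0.53946427 0.01785766 0.074     ]
bottle cap [ 0.5946471  -0.21278469  0.072     ]
[[-0.     0.973  0.232]
 [ 0.     0.232 -0.973]
 [-1.    -0.    -0.   ]]
jaw yaw -76.60384048372113
cam pos rel tcp (tool) [-0.14311677  0.06704722  0.0008191 ]
```

Request:
jog_arm --pt "0.8 0.95 0" --pt "0.8 0.95 0" --pt "0.8 0.95 0" --pt "0.8 0.95 0" --pt "0.8 0.95 0" --spin '[1, 1, 1, 1, 1]' --gripper 0.4

```text
time: 0.77
tcp_pos: [0.2502, -0.4154, 0.2301]
tcp_rot: [0.571, 0.415, 0.572, -0.417]
force: [1.3, -0.7, -0.8]
gripper_width: 0.0513
```

Request:
jog_arm --pt "0.8 0.95 0" --pt "0.8 0.95 0" --pt "0.8 0.95 0" --pt "0.8 0.95 0" --pt "0.8 0.95 0" --spin '[1, 1, 1, 1, 1]'

```text
time: 1.18
tcp_pos: [0.3743, -0.2651, 0.2307]
tcp_rot: [0.59, 0.389, 0.59, -0.391]
force: [0.7, -0.0, 0.0]
gripper_width: 0.0513
```

Request:
jog_arm --pt "0.8 0.95 0" --pt "0.8 0.95 0" --pt "0.8 0.95 0" --pt "0.8 0.95 0" --pt "0.8 0.95 0" --spin '[0, 0, 0, 0, 0]'

```text
time: 1.6
tcp_pos: [0.4992, -0.1139, 0.2315]
tcp_rot: [0.591, 0.388, 0.589, -0.39]
force: [-0.5, -0.4, -0.2]
gripper_width: 0.0513
```

```bash
cat >> h.py <<'E'
from scipy.spatial.transform import Rotation as Ro
def tcp():
    s=arm.observe(); q=s['tcp_rot']; M=Ro.from_quat([q[1],q[2],q[3],q[0]]).as_matrix()
    return np.array(s['tcp_pos']),np.degrees(np.arctan2(M[1,2],M[0,2])),M,s
E
python3 - <<'E'
from h import *
im=snap('wrist','w1.png')
p,j,M,s=tcp(); print(p,j)
for X in [(.552,-.108,.05),(.544,.021,.043),(.552,-.108,.084)]: print(proj(im,X))
E
```

```text
[ 0.50343746 -0.10682348  0.23119181] -66.38798277468447
(np.float64(347.70436726920894), np.float64(144.41260583419475))
(np.float64(189.04179858714812), np.float64(85.98689968945848))
(np.float64(349.9519224084156), np.float64(146.90123215151857))
```

View pics/w1.png

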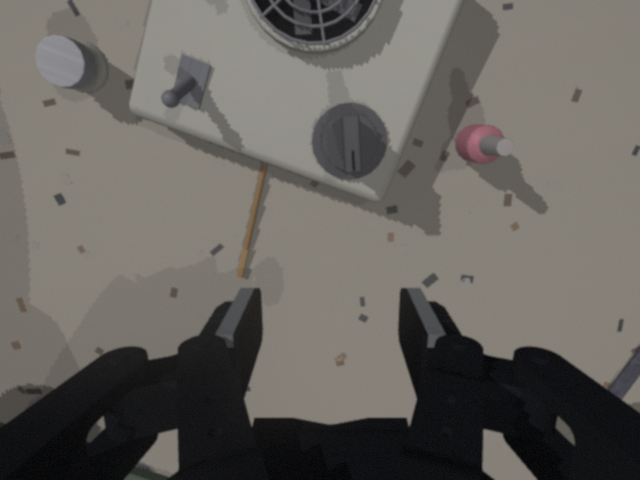

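Run:
```python
from h import *
im=snap('wrist','w2.png'); p,j,M,s=tcp(); print(p,j,s['time'])
c=im['frame'][85:205,285:425]; c=np.clip(c.astype(float)*1.6,0,255).astype(np.uint8)
cv2.imwrite('pics/z3.png',cv2.resize(c[:,:,::-1],None,fx=5,fy=5,interpolation=cv2.INTER_CUBIC))
g=cv2.cvtColor(im['frame'],cv2.COLOR_RGB2GRAY)
L=[(132,107),(382,200)]
a,b=[onz(im,*x,0.04) for x in L]; d=a-b; print(a,b,np.linalg.norm(d),'yaw',np.degrees(np.arctan2(-d[0],d[1])))
c=im['frame'][40:120,130:230]; c=np.clip(c.astype(float)*1.6,0,255).astype(np.uint8)
cv2.imwrite('pics/z4.png',cv2.resize(c[:,:,::-1],None,fx=6,fy=6,interpolation=cv2.INTER_CUBIC))
```

```text
[ 0.50112671 -0.11014133  0.23096906] -66.40742206126382 1.7
[0.51479337 0.06624307 0.04      ] [ 0.52658625 -0.1451542   0.04      ] 0.21172594987780355 yaw 3.1929585568298027
```

View pics/z3.png

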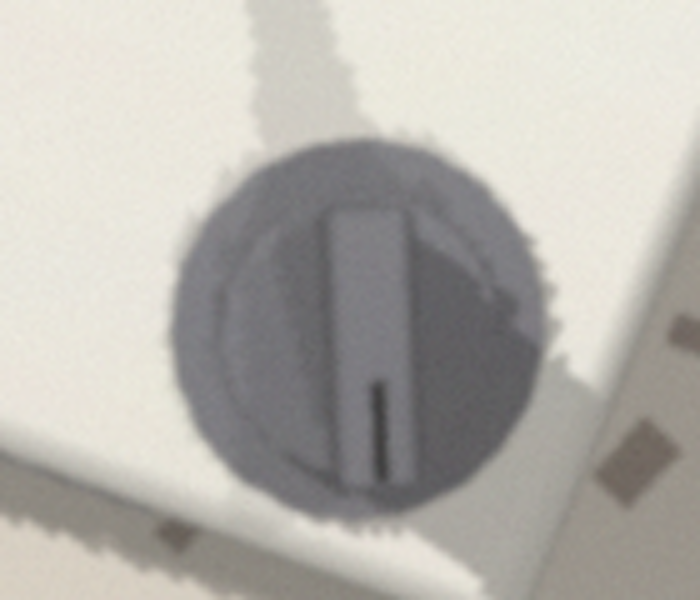

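View pics/z4.png

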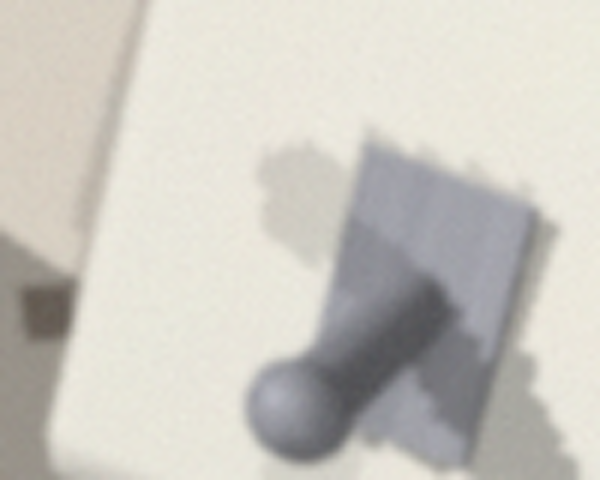

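Run:
```python
from h import *
im=arm.get_image('wrist'); p,j,M,s=tcp(); print(p,j,s['time'])
print('bar c',onz(im,285+75,85+69.6,.084),'disc',onz(im,285+360/5,85+328/5,.05))
a=onz(im,285+371/5,85+210/5,.084);b=onz(im,285+379/5,85+487/5,.084);print(a,b,np.degrees(np.arctan2(*(a-b)[[1,0]])),np.linalg.norm(a-b))
a,b=[onz(im,130+u/6,40+v/6,0.04) for u,v in [(370,140),(535,205)]]; print((a+b)/2)
print('ball',onz(im,130+298/6,40+410/6,.074))
pl=[onz(im,130+u/6,40+v/6,0.041) for u,v in [(370,140),(535,205),(470,465),(318,395)]]; print(np.mean(pl,0))
```

```text
[ 0.49937084 -0.11315057  0.23098791] -66.58036482482942 1.75
bar c [ 0.55209298 -0.11213454  0.084     ] disc [ 0.55272142 -0.11201731  0.05      ]
[ 0.56886013 -0.10381366  0.084     ] [ 0.53458942 -0.12081624  0.084     ] 26.387194167350525 0.03825663077150294
[0.56186967 0.01887328 0.04      ]
ball [0.53005861 0.01660537 0.074     ]
[0.54549149 0.01696736 0.041     ]
```

Run:
```python
from h import *
import pickle
im=snap('wrist','w3.png'); p,j,M,s=tcp(); print(p,j,s['time'])
pickle.dump(im,open('w3.pkl','wb'))
c=im['frame'][60:210,120:430]; c=np.clip(c.astype(float)*1.6,0,255).astype(np.uint8)
cv2.imwrite('pics/z5.png',cv2.resize(c[:,:,::-1],None,fx=2.5,fy=2.5,interpolation=cv2.INTER_CUBIC))
c=im['frame'][100:200,295:425]; c=np.clip(c.astype(float)*1.6,0,255).astype(np.uint8)
cv2.imwrite('pics/z6.png',cv2.resize(c[:,:,::-1],None,fx=6,fy=6,interpolation=cv2.INTER_CUBIC))
```

```text
[ 0.49838727 -0.1150441   0.23112624] -66.73658326983315 1.8
```

View pics/z5.png

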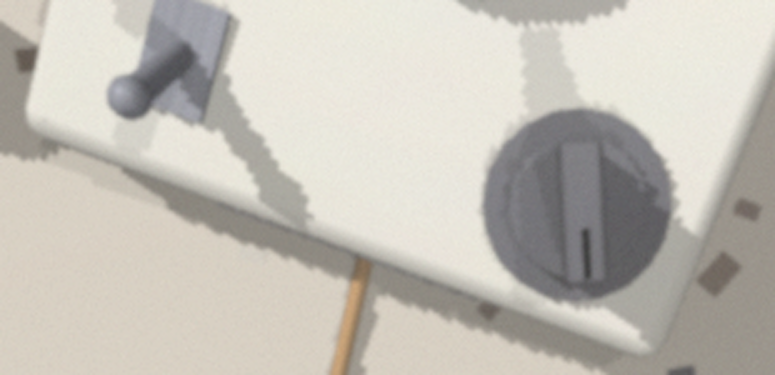

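View pics/z6.png

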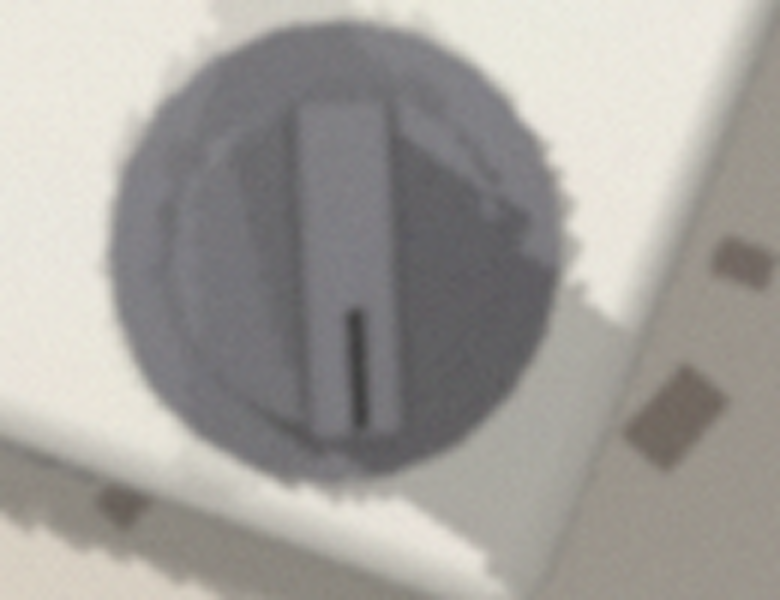

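Run:
```python
from h import *
import pickle
im=pickle.load(open('w3.pkl','rb'))
g=lambda u,v,z:onz(im,295+u/6,100+v/6,z)
print('disc',g(337,248,.05))
a=g(345,100,.084);b=g(358,435,.084);print('bar',(a+b)/2,np.degrees(np.arctan2(*(a-b)[[1,0]])),np.linalg.norm(a-b))
h=lambda u,v,z:onz(im,120+u/2.5,60+v/2.5,z)
a=h(60,143,.035);b=h(620,352,.035);d=a-b;print('front',a,b,'yaw',np.degrees(np.arctan2(-d[0],d[1])))
print('ball',h(130,96,.074))
p,j,M,s=tcp(); print(p,j)
```

```text
disc [ 0.55535739 -0.10838237  0.05      ]
bar [ 0.55430255 -0.10872035  0.084     ] 26.57233184957009 0.038066478365047986
front [0.50649694 0.05022752 0.035     ] [ 0.51606421 -0.14252582  0.035     ] yaw 2.8415322460305834
ball [0.53271898 0.02013505 0.074     ]
[ 0.49838727 -0.1150441   0.23112624] -66.73658326983315
```

Request:
jog_arm --pt "0.6 0.07 -0.2" --pt "0.6 0.07 -0.7" --pt "0.6 0.07 -0.8" --pt "0.1 0.02 -0.8" --pt "0 0 -0.5" --spin '[1, 1, 1, 0.5, 0]' --gripper 0.5 --newtons 40

```text
time: 2.22
tcp_pos: [0.5566, -0.1139, 0.1417]
tcp_rot: [0.604, 0.371, 0.598, -0.373]
force: [0.0, 0.1, 0.0]
gripper_width: 0.0427
```

Request:
jog_arm --pt "0 0 0" --pt "0 0 0" --pt "0 0 0" --pt "0 0 0" --pt "0 0 0" --spin '[0, 0, 0, 0, 0]'

```text
time: 2.63
tcp_pos: [0.5545, -0.1178, 0.142]
tcp_rot: [0.603, 0.372, 0.598, -0.376]
force: [-0.0, 0.1, 0.0]
gripper_width: 0.0431
```

Run:
```python
from h import *
p,j,M,s=tcp(); print(p,j,s['gripper_width'],M.round(3))
print('units to go',(np.array([.554,-.1085,.056])-p)/.03,-63.3-j)
im=snap('wrist','w4.png')
```

```text
[ 0.55449543 -0.11781506  0.14204058] -63.83162348184591 0.04308816204249265 [[ 0.004  0.898  0.441]
 [-0.008  0.441 -0.897]
 [-1.    -0.     0.009]]
units to go [-0.01651417  0.31050215 -2.86801933] 0.5316234818459122
```

View pics/w4.png

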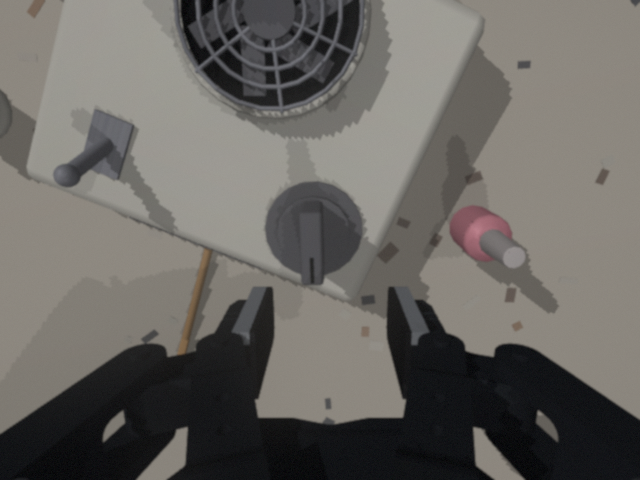

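Run:
```python
from h import *
im=arm.get_image('wrist')
a=onz(im,311,204,.084);b=onz(im,313,282,.084);print((a+b)/2,np.degrees(np.arctan2(*(a-b)[[1,0]])),np.linalg.norm(a-b))
print(onz(im,313,230,.05)); p,j,M,s=tcp();print(p,j)
```

```text
[ 0.55726812 -0.10767808  0.084     ] 26.890963397890335 0.04196323400226815
[ 0.55578316 -0.10779518  0.05      ]
[ 0.55460782 -0.11764199  0.14193083] -63.81633324380839
```

Request:
jog_arm --pt "0 0.2 -0.5" --pt "0 0.15 -0.6" --pt "0 0 -0.6" --pt "0 0 -0.3" --pt "0 0 0" --spin '[0.3, 0.2, 0, 0, 0]'

```text
time: 3.15
tcp_pos: [0.556, -0.107, 0.0829]
tcp_rot: [0.606, 0.37, 0.597, -0.372]
force: [0.2, 0.2, -0.0]
gripper_width: 0.0428
```

Run:
```python
from h import *
im=snap('wrist','w5.png')
p,j,M,s=tcp();print(p,j,s['force'])
```

```text
[ 0.55620085 -0.10709385  0.08367972] -63.30974689987629 [ 0.56552772  0.3916857  -1.2250571 ]
```

View pics/w5.png

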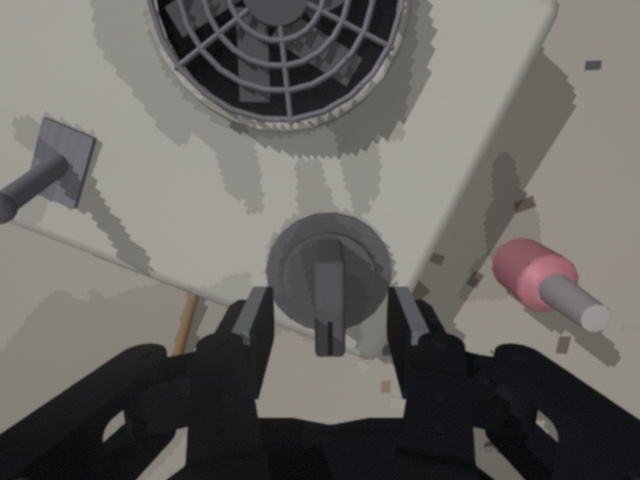

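The bar is centred between the pads, at column 329. I'll go down and close.

Request:
jog_arm --pt "0 0 -0.4" --pt "0 0 -0.35" --pt "0 0 -0.15" --pt "0 0 0" --pt "0 0 0" --spin '[0, 0, 0, 0, 0]'

```text
time: 3.62
tcp_pos: [0.5578, -0.1079, 0.0591]
tcp_rot: [0.608, 0.371, 0.596, -0.372]
force: [0.3, 0.4, 1.0]
gripper_width: 0.0426
```

Run:
```python
from h import *
p,j,M,s=tcp();print(p,j,s['force'])
im=arm.get_image('wrist')
```

```text
[ 0.55782178 -0.10789984  0.05910259] -63.35642583293931 [0.25878217 0.40942463 1.00207583]
```

Request:
jog_arm --pt "0 0 0" --pt "0 0 0" --pt "0 0 0" --pt "0 0 0" --pt "0 0 0" --spin '[0, 0, 0, 0, 0]' --gripper 1 --newtons 30

```text
time: 4.08
tcp_pos: [0.5574, -0.1061, 0.0605]
tcp_rot: [0.607, 0.371, 0.596, -0.371]
force: [1.5, -1.3, -7.9]
gripper_width: 0.0112
```

Run:
```python
from h import *
p,j,M,s=tcp();print(p,j,s['force'],s['ft_torque'],s['gripper_width'])
im=snap('wrist','w6.png')
```

```text
[ 0.55738917 -0.10610635  0.06050124] -63.30093286899311 [ 1.48102682 -1.25920402 -7.88824179] [-0.25034079 -0.35360494 -0.02488133] 0.011200658343343045
```

View pics/w6.png

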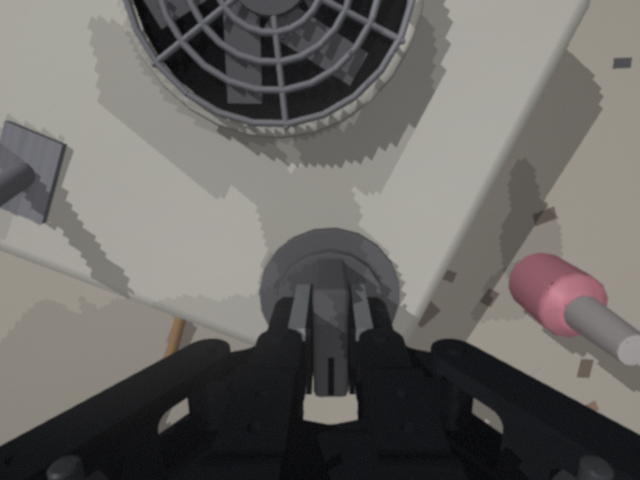

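The bar is gripped, opening 11 mm. Next I turn clockwise to the stop.

Request:
jog_arm --pt "0 0 0" --pt "0 0 0" --pt "0 0 0" --pt "0 0 0" --pt "0 0 0" --spin '[-4, -4, -4, -4, -4]'

```text
time: 4.55
tcp_pos: [0.5577, -0.1072, 0.0605]
tcp_rot: [0.531, 0.473, 0.519, -0.474]
force: [0.2, -1.8, -5.1]
gripper_width: 0.0118
```

Run:
```python
from h import *
p,j,M,s=tcp();print(p,j,s['force'],s['ft_torque'],s['gripper_width'])
```

```text
[ 0.55770994 -0.10721785  0.0604677 ] -84.05610106301305 [ 0.1528126  -1.78084947 -5.14326509] [-0.12680808  0.04160183  0.01704198] 0.011752131690267604
```

Request:
jog_arm --pt "0 0 0" --pt "0 0 0" --pt "0 0 0" --pt "0 0 0" --pt "0 0 0" --spin '[-3, -3, -3, -3, -3]'

```text
time: 4.97
tcp_pos: [0.5573, -0.1074, 0.0608]
tcp_rot: [-0.463, -0.537, -0.452, 0.541]
force: [-0.4, -3.3, -2.2]
gripper_width: 0.0115
```

Run:
```python
from h import *
p,j,M,s=tcp();print(p,j,s['force'],s['ft_torque'],s['gripper_width'])
```

```text
[ 0.55726661 -0.10735285  0.06082887] -99.35467326725981 [-0.42539841 -3.29713264 -2.21243097] [-0.42437527  0.26767427  4.13262129] 0.011474343494905453
```

Run:
```python
from h import *
im=snap('wrist','w7.png');p,j,M,s=tcp();print(p,j,s['force'],s['ft_torque'],s['gripper_width'])
```

```text
[ 0.55727671 -0.10733147  0.06081875] -99.5491099072655 [-0.45925624 -2.9724269  -0.77035381] [-0.68790217  0.32766869  4.06483724] 0.011490128892856482
```

View pics/w7.png

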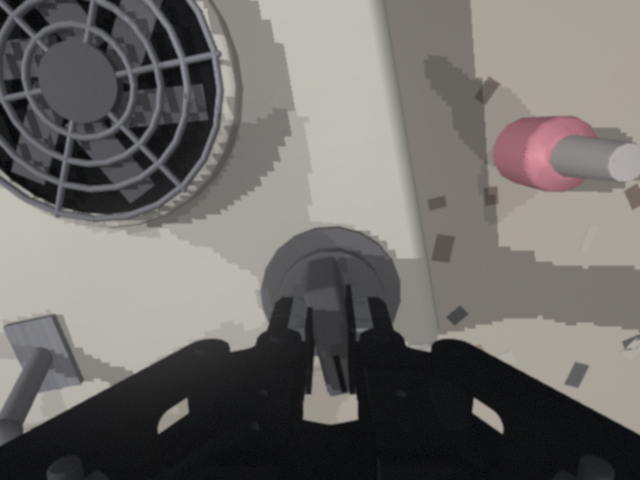

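The dial is at its stop: the bar is parallel to the box edge and slipped about 12° in the grip. I'll open, realign to jaw −87° and regrip.

Request:
jog_arm --pt "0 0 0" --pt "0 0 0" --pt "0 0 0" --pt "0 0 0" --pt "0 0 0" --spin '[0, 0, 0, 0, 0]' --gripper 0.6

```text
time: 5.43
tcp_pos: [0.5579, -0.1074, 0.0613]
tcp_rot: [-0.463, -0.538, -0.451, 0.541]
force: [-0.3, 0.0, -0.4]
gripper_width: 0.0341
```

Request:
jog_arm --pt "0 0 0" --pt "0 0 0" --pt "0 0 0" --pt "0 0 0" --pt "0 0 0" --spin '[4, 4, 4, 0.4, 0]'

```text
time: 5.85
tcp_pos: [0.5579, -0.1076, 0.0616]
tcp_rot: [0.521, 0.484, 0.508, -0.486]
force: [-0.2, 0.1, 0.4]
gripper_width: 0.0343
```

Run:
```python
from h import *
import pickle
im=snap('wrist','w8.png');p,j,M,s=tcp();print(p,j,s['force'],s['ft_torque'],s['gripper_width'])
pickle.dump(im,open('w8.pkl','wb'))
```

```text
[ 0.5578659  -0.10759647  0.06162406] -86.66555136371136 [-0.11072993 -0.40713372 -0.20323139] [0.0579475  0.02503176 0.0175314 ] 0.03434676198229125
```

View pics/w8.png

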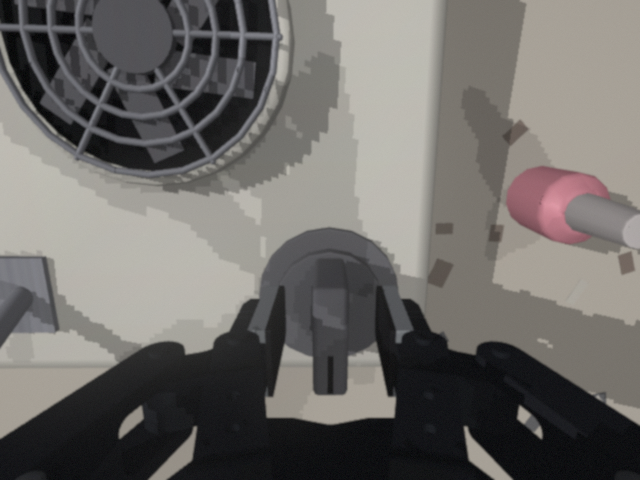

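Request:
jog_arm --pt "0 0 -0.15" --pt "0 0 0" --pt "0 0 0" --pt "0 0 0" --pt "0 0 0" --spin '[0, 0, 0, 0, 0]' --gripper 1 --newtons 40

```text
time: 6.32
tcp_pos: [0.5579, -0.1074, 0.0568]
tcp_rot: [0.519, 0.486, 0.507, -0.488]
force: [1.4, -0.3, -0.2]
gripper_width: 0.0111
```

Run:
```python
from h import *
p,j,M,s=tcp();print(p,j,s['force'],s['ft_torque'],s['gripper_width'],np.round(s['joints'],2))
```

```text
[ 0.55786298 -0.10739077  0.05684043] -87.01820573321757 [ 1.36320967 -0.26817665 -0.15074519] [0.15711237 0.06082661 0.10009391] 0.01110688089424439 [ 0.07  0.95  0.11  1.69 -0.16  0.5  -1.25]
```

Request:
jog_arm --pt "0 0 0" --pt "0 0 0" --pt "0 0 0" --pt "0 0 0" --pt "0 0 0" --spin '[5, 5, 5, 5, 5]'

```text
time: 6.73
tcp_pos: [0.5575, -0.106, 0.0568]
tcp_rot: [0.614, 0.361, 0.603, -0.36]
force: [-1.3, 1.7, 1.9]
gripper_width: 0.0111
```

Request:
jog_arm --pt "0 0 0" --pt "0 0 0" --pt "0 0 0" --pt "0 0 0" --pt "0 0 0" --spin '[5, 5, 5, 5, 5]'

```text
time: 7.15
tcp_pos: [0.5566, -0.1048, 0.0568]
tcp_rot: [0.679, 0.215, 0.67, -0.212]
force: [-1.8, 1.5, 2.5]
gripper_width: 0.0117
```

Run:
```python
from h import *
p,j,M,s=tcp();print(p,j,s['force'],s['ft_torque'],s['gripper_width'],np.round(s['joints'],2))
```

```text
[ 0.55658232 -0.1048397   0.05681858] -35.139355629327156 [-1.75818367  1.51783299  2.54701956] [ 0.45819417  0.71056001 -0.02828898] 0.011657247721485048 [ 0.19  0.94 -0.12  1.69  0.2   0.51 -0.67]
```

Request:
jog_arm --pt "0 0 0" --pt "0 0 0" --pt "0 0 0" --pt "0 0 0" --pt "0 0 0" --spin '[5, 5, 5, 4, 0]'

```text
time: 7.57
tcp_pos: [0.5555, -0.1043, 0.0568]
tcp_rot: [0.704, 0.095, 0.698, -0.09]
force: [0.1, 1.5, 2.3]
gripper_width: 0.0115
```

Run:
```python
from h import *
im=snap('wrist','w9.png')
p,j,M,s=tcp();print(p,j,s['force'],s['ft_torque'],s['gripper_width'])
```

```text
[ 0.55555427 -0.1042967   0.05684447] -15.284102111404763 [-0.36190464  1.58588536  3.48622993] [0.34593017 0.31091611 0.01459337] 0.011034110124386683
```

View pics/w9.png

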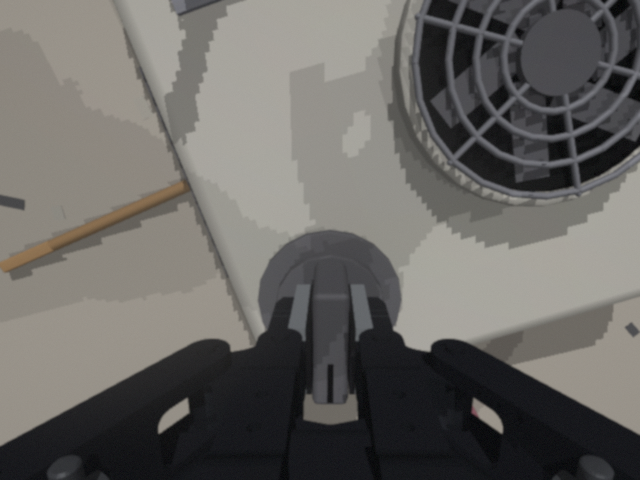

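Request:
jog_arm --pt "0 0 0" --pt "0 0 0" --pt "0 0 0" --pt "0 0 0" --pt "0 0 0" --spin '[0, 0, 0, 0, 0]' --gripper 0.5

```text
time: 8.03
tcp_pos: [0.5557, -0.1044, 0.0566]
tcp_rot: [0.704, 0.1, 0.697, -0.095]
force: [0.5, -0.6, -0.6]
gripper_width: 0.043
```

Request:
jog_arm --pt "0 0 0.3" --pt "0 0 0.7" --pt "0 0 1" --pt "0 0 1" --pt "0 0 1" --spin '[0, 0, 0, 0, 0]'

```text
time: 8.45
tcp_pos: [0.5524, -0.1035, 0.1779]
tcp_rot: [0.7, 0.1, 0.7, -0.095]
force: [-0.1, 0.4, -0.1]
gripper_width: 0.0427
```

Request:
jog_arm --pt "-0.3 0.5 0" --pt "-0.3 0.5 0" --pt "0 0 0" --pt "0 0 0" --pt "0 0 0" --spin '[0, 0, 0, 0, 0]' --gripper 1

```text
time: 8.87
tcp_pos: [0.5361, -0.0733, 0.188]
tcp_rot: [0.705, 0.101, 0.696, -0.096]
force: [-0.1, 0.4, 0.5]
gripper_width: 0.0002
```

Run:
```python
from h import *
import pickle
im=snap('wrist','w10.png');pickle.dump(im,open('w10.pkl','wb'))
p,j,M,s=tcp();print(p,j,s['force'],s['gripper_width'])
```

```text
[ 0.53615815 -0.07366282  0.18786069] -16.02546284288613 [ 0.40336398 -0.19546431  0.38685871] -2.0218326347436933e-05
```

View pics/w10.png

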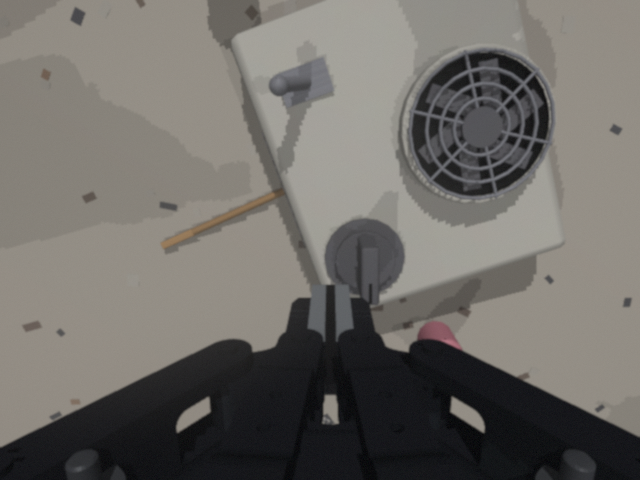

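Run:
```python
from h import *
import pickle
im=pickle.load(open('w10.pkl','rb'))
a=onz(im,368,249,.084);b=onz(im,373,303,.084);d=a-b;print((a+b)/2,np.degrees(np.arctan2(d[1],d[0])),np.linalg.norm(d))
print('ball',onz(im,279,85,.074))
c=im['frame'][40:310,220:420]; c=np.clip(c.astype(float)*1.6,0,255).astype(np.uint8)
cv2.imwrite('pics/z10.png',cv2.resize(c[:,:,::-1],None,fx=2.2,fy=2.2,interpolation=cv2.INTER_CUBIC)[:,:])
c=im['frame'][210:310,310:420]; c=np.clip(c.astype(float)*1.6,0,255).astype(np.uint8)
cv2.imwrite('pics/z11.png',cv2.resize(c[:,:,::-1],None,fx=6,fy=6,interpolation=cv2.INTER_CUBIC)[:,:])
```

```text
[ 0.55470315 -0.10823461  0.084     ] 80.438578521266 0.03750552523173158
ball [0.53283267 0.02059397 0.074     ]
```

View pics/z11.png

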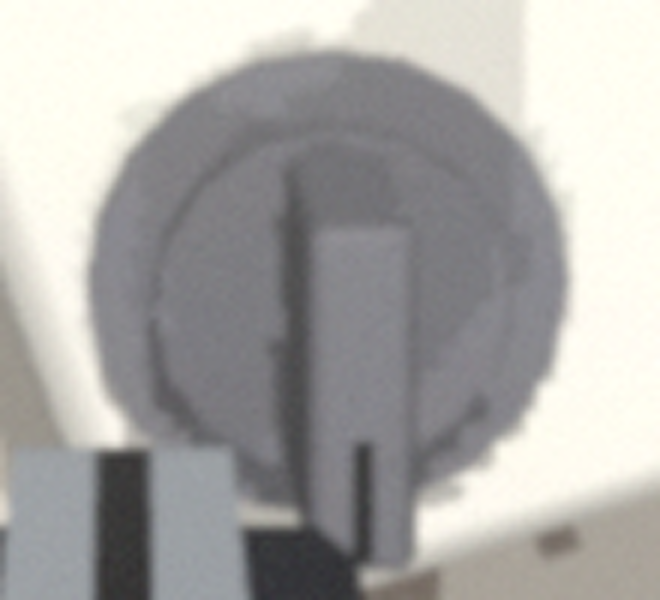

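The dial is let go and its bar reads about 75° world (box yaw 3° + 72°), which is 3 clicks. Next is the toggle: I'll approach in front of it with shut fingers and the jaw axis along y.

Request:
jog_arm --pt "-0.2 0.6 0" --pt "-0.2 0.6 0" --pt "-0.2 0.6 0" --pt "-0.2 0.6 0" --pt "-0.2 0.6 0" --spin '[-6, -6, -6, -6, -6]'

```text
time: 9.33
tcp_pos: [0.5062, 0.0122, 0.1864]
tcp_rot: [0.651, 0.286, 0.642, -0.285]
force: [1.0, -0.0, 0.2]
gripper_width: 0.0002
```

Request:
jog_arm --pt "0 0 0" --pt "0 0 0" --pt "0 0 0" --pt "0 0 0" --pt "0 0 0" --spin '[-7, -7, -7, -7, -7]'

```text
time: 9.75
tcp_pos: [0.5061, 0.0151, 0.1856]
tcp_rot: [0.531, 0.47, 0.524, -0.472]
force: [-0.1, 0.3, -0.3]
gripper_width: -0.0
```

Request:
jog_arm --pt "0 0 0" --pt "0 0 0" --pt "0 0 0" --pt "0 0 0" --pt "0 0 0" --spin '[-4, 0, 0, 0, 0]'

```text
time: 10.17
tcp_pos: [0.5068, 0.014, 0.1847]
tcp_rot: [0.513, 0.488, 0.506, -0.492]
force: [0.1, 0.5, 0.6]
gripper_width: 0.0002
```

Run:
```python
from h import *
im=snap('wrist','w12.png')
p,j,M,s=tcp();print(p,j,M.round(3)[:,0],s['force'],s['gripper_width'])
print('to go',(np.array([.505,.0205,.062])-p)/.03)
```

```text
[0.5067945  0.0139725  0.18471664] -87.74091730303508 [ 0.003 -0.01  -1.   ] [0.15719659 0.11753522 0.21066873] 0.0003163161776048286
to go [-0.05981652  0.21758319 -4.09055459]
```

View pics/w12.png

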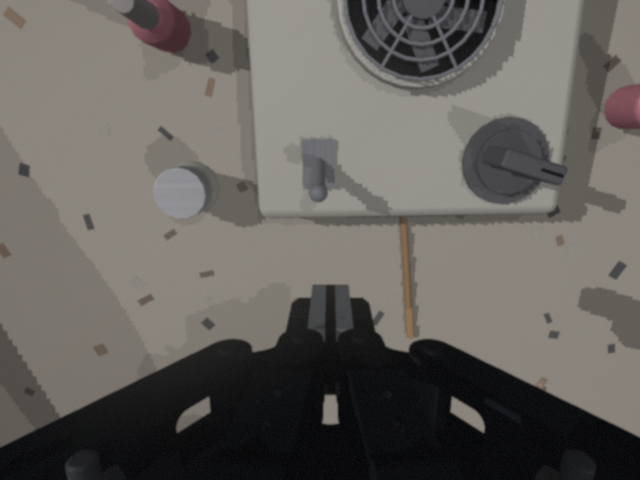

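Request:
jog_arm --pt "-0.05 0.2 -0.7" --pt "0 0 -0.8" --pt "0 0 -0.8" --pt "0 0 -0.8" --pt "0 0 0" --spin '[0, 0, 0, 0, 0]'

```text
time: 10.63
tcp_pos: [0.5063, 0.0198, 0.0897]
tcp_rot: [0.515, 0.488, 0.507, -0.489]
force: [-0.4, -1.0, -0.6]
gripper_width: -0.0004
```

Run:
```python
from h import *
im=snap('wrist','w13.png')
p,j,M,s=tcp();print(p,j,s['force'])
print('to go',(np.array([.505,.0205,.062])-p)/.03)
```

```text
[0.50690044 0.01975855 0.09163113] -87.4279986470314 [-0.27869619  1.04190589 -0.61002476]
to go [-0.06334812  0.0247151  -0.98770443]
```

View pics/w13.png

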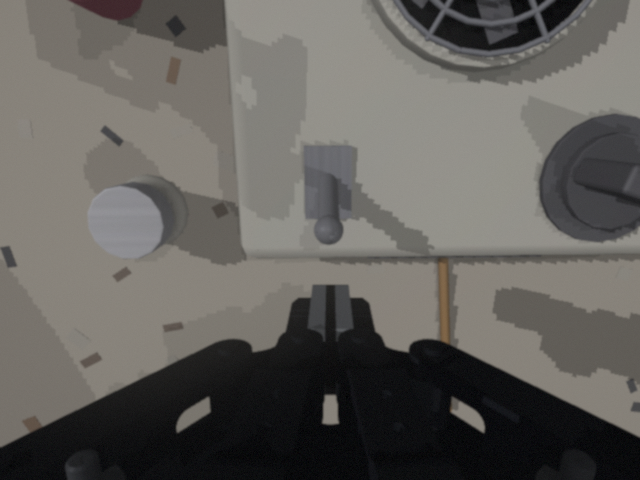

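Request:
jog_arm --pt "-0.05 0 -0.5" --pt "0 0 -0.45" --pt "0 0 0" --pt "0 0 0" --pt "0.2 0 0" --spin '[0, 0, 0, 0, 0]'

```text
time: 11.1
tcp_pos: [0.5134, 0.0194, 0.0688]
tcp_rot: [0.517, 0.49, 0.506, -0.487]
force: [-0.8, -0.2, 0.1]
gripper_width: -0.0002
```

Request:
jog_arm --pt "0.2 0 0" --pt "0.2 0 0" --pt "0.2 0 0" --pt "0.2 0.0 0" --pt "0 0 0" --spin '[0, 0, 0, 0, 0]'

```text
time: 11.52
tcp_pos: [0.5425, 0.0196, 0.0726]
tcp_rot: [0.518, 0.491, 0.505, -0.485]
force: [0.7, -0.0, 0.0]
gripper_width: 0.0001
```

Run:
```python
from h import *
im=snap('wrist','w14.png')
p,j,M,s=tcp();print(p,j,s['force'])
```

```text
[0.54189913 0.01959163 0.07252024] -87.28441078562669 [-1.03473406 -0.04441922  0.29254975]
```

View pics/w14.png

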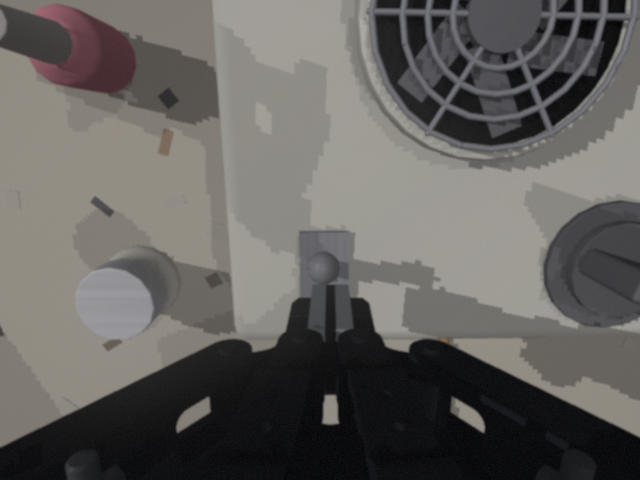

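Request:
jog_arm --pt "-0.1 0.1 -0.2" --pt "0 0 -0.15" --pt "0.2 0 0" --pt "0.2 0 0" --pt "0 0 0" --spin '[0, 0, 0, 0, 0]'

```text
time: 11.98
tcp_pos: [0.5421, 0.0225, 0.0592]
tcp_rot: [0.513, 0.485, 0.51, -0.491]
force: [-3.8, 1.5, 5.9]
gripper_width: 0.0
```

Run:
```python
from h import *
im=snap('wrist','w15.png')
p,j,M,s=tcp();print(p,j,s['force'])
```

```text
[0.54222821 0.02252578 0.05910303] -87.290152278441 [-12.12358817  -0.6307061    2.83839473]
```

View pics/w15.png

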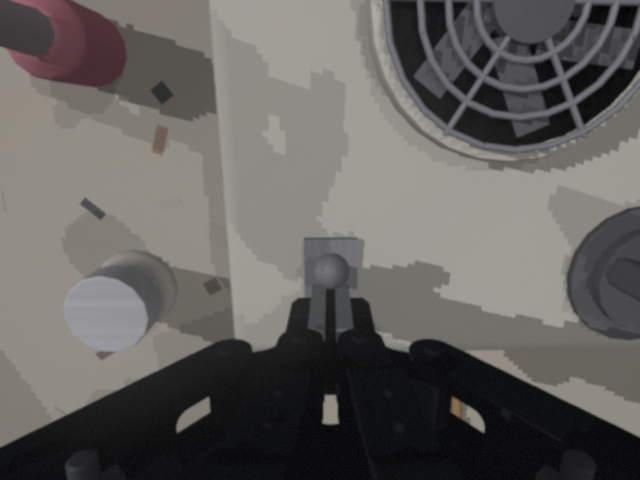

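Request:
jog_arm --pt "0.1 0 0.05" --pt "0.1 0 0" --pt "0 0 0" --pt "0 0 0" --pt "0 0 0" --spin '[0, 0, 0, 0, 0]'

```text
time: 12.45
tcp_pos: [0.5411, 0.0223, 0.0585]
tcp_rot: [0.508, 0.48, 0.515, -0.496]
force: [-2.5, 0.4, 3.4]
gripper_width: -0.0002
```

Run:
```python
from h import *
p,j,M,s=tcp();print(p,j,s['force'])
im=arm.get_image('wrist'); print(onz(im,331,270,.074))
```

```text
[0.54110272 0.02228501 0.05850135] -87.28363407064326 [-2.5187758   0.42108057  3.37336554]
[0.56179952 0.02208603 0.074     ]
```

Request:
jog_arm --pt "-0.5 0 0" --pt "-0.8 0 0.2" --pt "-0.2 0 1" --pt "0 0 1" --pt "0 0 1" --spin '[0, 0, 0, 0, 0]'

```text
time: 12.92
tcp_pos: [0.4933, 0.0221, 0.1521]
tcp_rot: [0.507, 0.479, 0.516, -0.497]
force: [-0.7, 0.5, -0.4]
gripper_width: -0.0002
```

Request:
jog_arm --pt "0 0 0.5" --pt "0 0 0" --pt "0 0 0" --pt "0 0 0" --pt "0 0 0" --spin '[0, 0, 0, 0, 0]'

```text
time: 13.33
tcp_pos: [0.496, 0.0223, 0.1721]
tcp_rot: [0.509, 0.481, 0.514, -0.495]
force: [0.2, 0.4, -0.3]
gripper_width: -0.0005
```

Run:
```python
from h import *
import pickle
im=snap('wrist','w16.png');pickle.dump(im,open('w16.pkl','wb'))
p,j,M,s=tcp();print(p,j,s['force'],s['time'])
im=snap('side','s2.png');pickle.dump(im,open('s2.pkl','wb'));c=im['frame'][190:300,225:345]; cv2.imwrite('pics/z16.png',cv2.resize(c[:,:,::-1],None,fx=5.4,fy=5.4,interpolation=cv2.INTER_CUBIC))
```

```text
[0.4959708  0.02227937 0.1719135 ] -87.28202704742546 [-0.26963701 -0.10179627  0.38724263] 13.3833
```

View pics/w16.png

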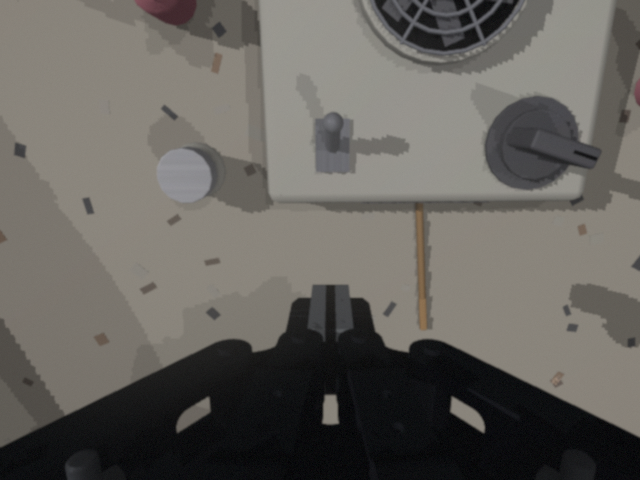

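View pics/z16.png

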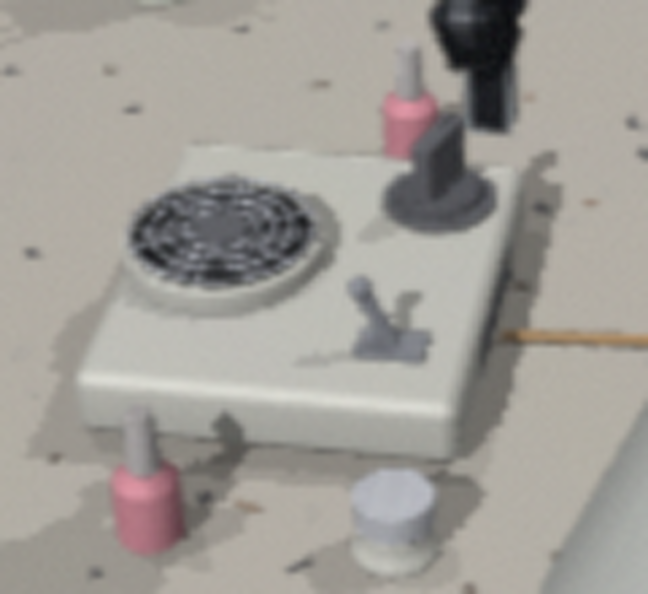

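Run:
```python
from h import *
import pickle
im=pickle.load(open('w16.pkl','rb')); print('ball',onz(im,333,122,.074))
im2=pickle.load(open('s2.pkl','rb'))
# two-view ball
o1,d1=ray(im,333,122);o2,d2=ray(im2,225+359/5.4,190+287/5.4)
A=np.c_[d1,-d2];t=np.linalg.lstsq(A,o2-o1,rcond=None)[0];print('tri',(o1+t[0]*d1),(o2+t[1]*d2))
c=im['frame'][80:220,465:625]; c=np.clip(c.astype(float)*1.6,0,255).astype(np.uint8)
cv2.imwrite('pics/z17.png',cv2.resize(c[:,:,::-1],None,fx=4.2,fy=4.2,interpolation=cv2.INTER_CUBIC))
```

```text
ball [0.56230091 0.02189562 0.074     ]
tri [0.56225544 0.02184526 0.07092802] [0.56205212 0.02178246 0.07093206]
```

View pics/z17.png

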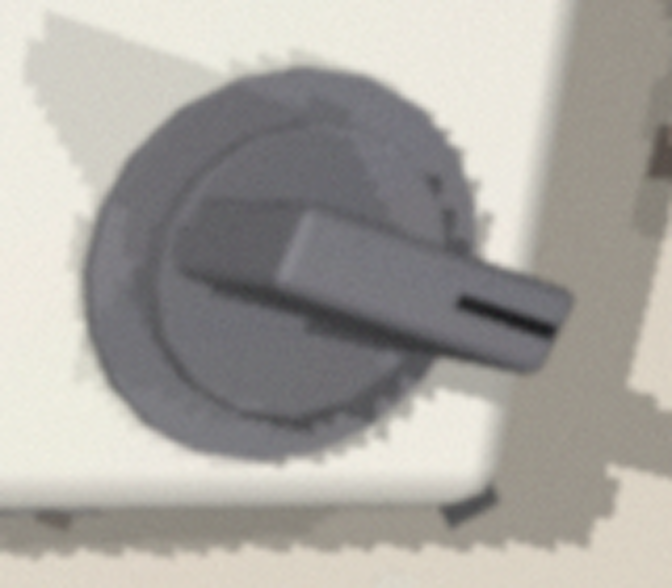

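Run:
```python
from h import *
im=snap('top','t9.png');c=im['frame'][145:290,180:430]; cv2.imwrite('pics/z18.png',cv2.resize(c[:,:,::-1],None,fx=3,fy=3))
print(arm.finish_job())
```

```text
the job is handed in; nothing more can be done
None
```

View pics/z18.png

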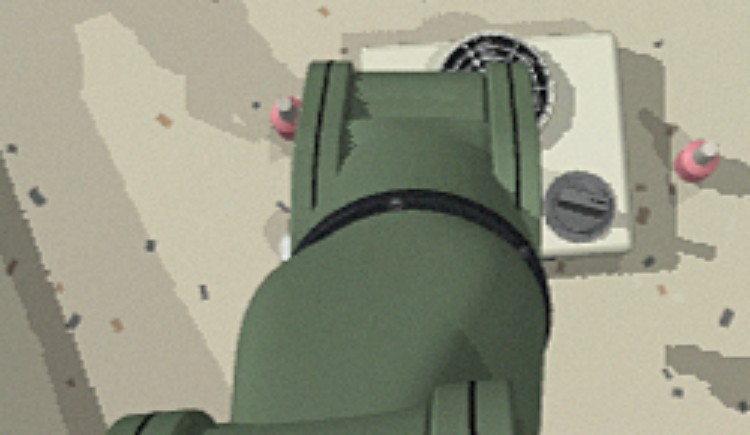

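The dryer is set to its gentle speed and switched on, and the job was handed in at about 13.5 s.

- **Dial:** I turned it clockwise to the stop, then counter-clockwise 72° (three clicks) and let go. In the last wrist picture the bar stands about 72° from the box axis, which is notch 3 (1.26 rad).
- **At the stop:** I turned about 12° too far, so the bar slipped in the grip and the wrist moment reached about 4 N m. I opened the gripper, realigned and gripped again before counting the clicks. The wrist picture then showed the bar parallel to the box's side edge.
- **Toggle:** I pushed it over to +x with shut fingers until the force rose to about 12 N, against the roughly 1 N it takes to move. The ball went from x = 0.533 to x = 0.562, about 29.5 mm of the expected 30. Two-view triangulation put it at z = 0.071 m against the stated 0.074 m. I took the difference as within the camera error.
- **Other things:** I touched none of the other objects. In the side and wrist pictures taken after the toggle push, the bottles, jar and orange stick look undisturbed. The arm hid the toggle, the jar and the orange stick in the last top picture. I did not recheck the tray, buffer, file or clipper, but the arm never went near them. It ended clear of the dryer, with the TCP at about 0.17 m.

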